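Hang the passed roof bracket on the green stand

TASK

The bare aluminium L-shaped roof bracket has passed inspection: hang it by its slot on the peg of the green stand, so that it hangs upright and still with its foot at the bottom, and let go of it. Leave the black bracket, the spray can and the box of bolts where they are.

Things in the scene. Friction and masses are not known exactly. Their poses are not given: they have to be found in the camera images.
- alu_bracket: silver aluminium L-bracket, brass bolt on its foot, 0.2 kg: upright plate 60 wide (y), 130 tall, 6 thick (x) on a 60x60x7 mm foot. Origin: underside, below the plate's mid-plane; z up, x normal to plate. Foot spans x +3 to -57 mm (at first towards the robot +-0.45 rad), bolt on it 17 mm high. Slot through the plate 24 mm wide, z 60 to 92 mm; solid plate above it to grip
- alu_bracket_slot (a point): centre of the slot in the aluminium bracket, mid-thickness, 76 mm above its underside; axes as the bracket's
- black_bracket: black L-bracket, same shape and size as the aluminium one (60 mm wide, 130 mm tall); to be left alone. Origin and axes as on the aluminium one
- green_stand: green stand, bolted down: base 110 mm across, 14 thick; 16 mm square post 180 tall; steel peg 10 mm thick leaves the post 150 mm up towards stand -x (to the robot +-0.4 rad), rising 15 deg, end 92 mm from the post's axis, 175 mm up; green disc 36 mm across at its root, reaching 14 mm out. Origin: centre of base underside; z up
- green_stand_mid (a point): point on the axis of the green stand's peg, 50 mm out from the post's axis, 163 mm above the bench: a good place to hang; axes as the stand's, the peg runs outwards along (-cos 15 deg, 0, sin 15 deg)
- green_stand_tip (a point): centre of the rounded free end (radius 5 mm) of the green stand's peg
- red_stand: red stand, bolted down: base 110 mm across, 14 thick; 16 mm square post 180 tall; steel peg 10 mm thick leaves the post 150 mm up towards stand -x (to the robot +-0.4 rad), rising 15 deg, end 92 mm from the post's axis, 175 mm up; red disc 36 mm across at its root, reaching 14 mm out. Origin: centre of base underside; z up. Not used
- spray: upright can with a red label, 52 mm in diameter, 120 mm tall; origin: centre of its underside; leave it alone
- bolt_box: open cardboard box of bolts, 110 x 150 x 55 mm (x, y, z); origin: centre of its underside; leave it alone

How it is judged:
By the outcome, as a careful person would: the job done as asked, in the order asked, and still so for the second after the job is handed in, with the robot touching nothing.
It also fails if it takes over 48 s, if anything falls off the work surface, if the arm or the gripper's body presses on something with over 40 N, if the wrist force passes 120 N, or if a joint passes its speed limit or range.

ROBOT

A 6-joint arm with a two-finger parallel gripper is mounted at the origin on the work surface. World frame = base frame: x ahead of the robot, y to its left, z up, the work surface at z = 0. Lengths are in m, angles in rad, forces in N, time in s.
With the tool pointing down it reaches from about 0.3 to 0.875 m from the base axis. Payload 6.4 kg.
Tool frame: the origin (TCP) lies on the centre line of the jaws, within the pads' length; the fingertips stand 8 mm ahead of it and the grasp point (between the pads) lies 11 mm behind it; z points along the fingers, y is the line along which they close (so a half turn about z gives the same grasp; the last joint's range is limited). The gripper opens to 85 mm and grips with 20 to 120 N. Pads are 22 mm wide; open, the fingers measure 114 mm over their backs; the gripper's body (76 mm by 85 mm) begins 54 mm behind the grasp point. The pads swing forward as they close: fully open they stand 13 mm farther back than shut.
Start: joints at [-1.524, 0.181, 1.607, -0, 1.354, -0.206], TCP at [0.144, -0.557, 0.239] pointing down, gripper open.
Joint ranges: [-2.99, 2.99], [-0.89, 2.07], [0.3, 2.58], [-1.14, 4.28], [0, 2.63], [-3.12, 3.12]. Speed limits (rad/s): [2.57, 2.57, 3.01, 3.14, 3.14, 3.14].

INTERFACE

Orientations are given as a unit quaternion [x, y, z, w].
In Python, from station import status, vision, robot gives the robot as it stands.
- The arm moves only by the tool drive_tool, never from a script. Its argument "increments" is a list of rows, each a list of 4 numbers: the shift along the world's x, y, z in m, then the turn about the world's z in rad. A call has exactly 5 rows; each row is the pose to reach, as a shift and turn from the pose commanded when the call began; what a row does not reach only later rows make up. A row lasts 1/8 s, in which the tool goes at most 62.5 mm and 10.7 degrees, less where a joint would pass 70% of its speed; a pose out of reach is approached as far as the arm can. A call with a gripper value outside its range is refused whole. "jaw" is the opening, from 0 (shut) to 1 (fully open), set as the call begins (left out, the last holds). The fingers move at their own pace and stop on an object; "force" is the grip in N (left out, the last holds). Time passes only in rows, so rows that repeat a pose let the fingers close, or fill a call up. It gives the time, the measured TCP pose, the force, the opening and the grip force at its end, in the units of the state.
- status.read_state(): the state, without advancing time (a new reading comes with each control period).
- vision.snapshot(name): name is "scene" or "top" or "wrist"; returns a dict with "img" (400x640x3 uint8, blue, green, red), "z_map" (400x640 float32, m along the optical axis (not along the pixel's ray), 0 where there is no reading), "fov_y" (degrees; the focal length in pixels is half the picture's height over the tangent of half this angle, whatever the lens; pixels are square), "cx", "cy" (the principal point, pixels), "k1" (the pictures are not rectified: a ray, as slopes to the right and down, at radius r is drawn at 1 + k1 r^2 times it, then the intrinsics apply), "position" and "rotation" of the camera in the world. Camera axes: x right, y down, z forward; pixel columns grow to the right and rows downward; lengths in m; the calibration is good to about 2 mm. A picture is of the moment at which its call begins.
- robot.close_job(): hands the job in; it is judged then, once.
The state is a dict: "clock": time; "qpos": joint angles; "qd": joint speeds; "tau": joint torques, N m; "position": TCP position; "orientation": TCP orientation; "wrist_force": force on the tool from outside, world axes, zero at the start; "moment": the same for the moment, N m; "gripper_width": finger opening in m; "grasp_force": force on a finger pad.
Only numpy, scipy, OpenCV 4.12 (cv2) and the standard library are available. Lean on these libraries where they do the work, as an engineer would, in place of code of your own. Each camera call takes 0.05 s, during which the arm holds its last target. There are 200 camera calls.

## Working session

There is one attempt and no reset: what is moved stays moved. The work goes in short steps, Python scripts to look and compute and a tool call to move; the robot and the scene stay as the last step left them, time stands still between calls to the robot, and variables do not carry over. Pictures are saved under pics/ and viewed, at most 10 in all, crops included, and the job is handed in when it is done.

Besides the shell and the picture viewer there is one more tool, called after ">>>" by a JSON object that holds its "api" and its "payload", one argument or row to a line. drive_tool: Moves the arm, as the interface text tells. Its arguments: {"type":"object","properties":{"increments":{"type":"array"},"jaw":{"type":"number"},"force":{"type":"number"}},"required":["increments"]}

```bash
mkdir -p pics
cat > h.py <<'E'
import numpy as np, cv2
from station import status, vision, robot
def cloud(s):
    h,w=s["z_map"].shape; f=h/2/np.tan(np.radians(s["fov_y"])/2)
    v,u=np.mgrid[0:h,0:w].astype(float)
    K=np.array([[f,0,s["cx"]],[0,f,s["cy"]],[0,0,1]]); 
    p=cv2.undistortPoints(np.stack([u,v],-1).reshape(-1,1,2),K,np.array([s["k1"],0,0,0,0.])).reshape(h,w,2)
    z=s["z_map"][...,None]
    P=np.concatenate([p*z,z],-1)@np.array(s["rotation"]).T+np.array(s["position"])
    P[s["z_map"]==0]=np.nan
    return P
E
python3 - <<'E'
from h import *
for n in("scene","top"):
    s=vision.snapshot(n); cv2.imwrite(f"pics/{n}0.png",s["img"]); np.save(f"{n}0.npy",cloud(s)); print(n,s["position"],s["k1"])
st=status.read_state(); print(st)
E
```

```text
Traceback (most recent call last):
  File "h.py", line 9, in cloud
    P=np.concatenate([p*z,z],-1)@np.array(s["rotation"]).T+np.array(s["position"])
      ~~~~~~~~~~~~~~~~~~~~~~~~~~^~~~~~~~~~~~~~~~~~~~~~~~~~
ValueError: matmul: Input operand 1 has a mismatch in its core dimension 0, with gufunc signature (n?,k),(k,m?)->(n?,m?) (size 4 is different from 3)
```

View pics/scene0.png

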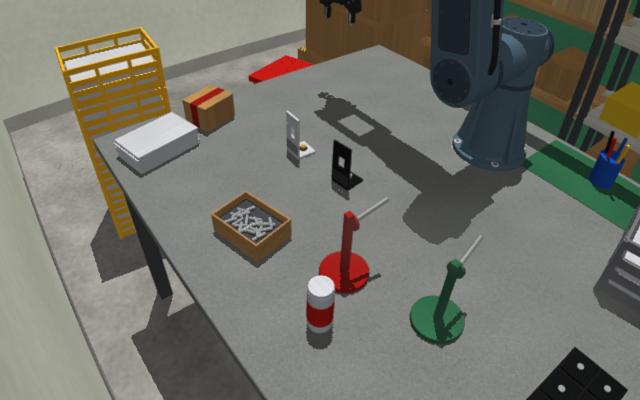

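The scene view shows the aluminium bracket at (293,130), the black one at (345,165), the red stand at (345,270), and the green stand at (438,318) with its peg tip at (480,237). The camera rotation is a quaternion, so I'll fix the helper.

```bash
sed -i 's/np.array(s\["rotation"\]).T/R(s["rotation"]).T/; 1a from scipy.spatial.transform import Rotation\ndef R(q): return Rotation.from_quat(q).as_matrix()' h.py
python3 - <<'E'
from h import *
for n in("scene","top"):
    s=vision.snapshot(n); cv2.imwrite(f"pics/{n}0.png",s["img"]); P=cloud(s); np.savez(f"{n}0.npz",P=P,img=s["img"]); print(n,s["position"],s["rotation"],s["k1"])
    for box in((285,108,315,160),(330,140,362,190),(410,230,490,345)) if n=="scene" else ():
        a=P[box[1]:box[3],box[0]:box[2]].reshape(-1,3); a=a[a[:,2]>.01]; print(a.min(0),a.max(0),np.median(a,0),len(a))
st=status.read_state(); print(st)
E
```

```text
scene [1.11061372 0.57885293 0.79795293] [ 0.28686251  0.86331738 -0.39094395 -0.13984215] -0.1377151802632534
[ 0.44257383 -0.34918629  0.01002129] [ 0.50341058 -0.28343983  0.13132872] [ 0.49903787 -0.31220243  0.06805598] 522
[ 0.42172146 -0.16605556  0.01008889] [ 0.48455873 -0.10017958  0.13329192] [ 0.4764451  -0.12921553  0.06988096] 701
[0.49451926 0.25782886 0.01002645] [0.64294208 0.3671555  0.18164837] [0.59305022 0.31555325 0.01448335] 2625
top [ 0.49866518 -0.00590355  1.24936359] [ 0.70723618 -0.70439578  0.0437091  -0.04163033] 0.03503106294126563
{'clock': 0.15, 'qpos': array([-1.52430971e+00,  1.81374678e-01,  1.60777109e+00, -2.36034325e-05,
        1.35382455e+00, -2.06256510e-01]), 'qd': array([-0.0023941 , -0.00235525, -0.00329576,  0.00010922, -0.00039227,
       -0.00151473]), 'tau': array([ 7.66430039e-04, -4.45257497e+01, -3.51692891e+01, -3.01109339e-04,
        5.82920853e-03,  1.53771924e-05]), 'position': array([ 0.14379922, -0.55629665,  0.23859219]), 'orientation': array([ 9.92025178e-01,  1.26037975e-01,  4.34826755e-05, -6.87559603e-04]), 'wrist_force': array([ 0.72579808, -0.55492803, -0.09846979]), 'moment': array([-0.02758535,  0.00085399, -0.01549095]), 'grasp_force': 0.0, 'gripper_width': 0.08536389111411259}
```

View pics/top0.png

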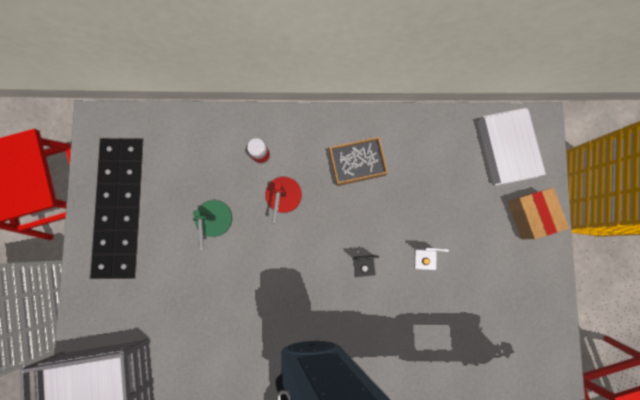

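The top view shows the aluminium bracket at (427,258), the black one at (363,263), the green stand base at (213,218) with its peg tip at (201,248), and the red stand at (283,195). Next I fit the poses.

```bash
cat > fit.py <<'E'
from h import *
from scipy.optimize import least_squares
def rect_fit(a):  # yaw and box from plate top points (xy)
    (c,(w,h),ang)=cv2.minAreaRect(a[:,:2].astype(np.float32)); return c,w,h,ang
for n in("scene","top"):
    d=np.load(n+"0.npz"); P=d["P"]; im=d["img"].astype(int)
    x,y,z=np.moveaxis(P,-1,0)
    print("==",n)
    m=(abs(x-.48)<.07)&(abs(y+.315)<.06)
    pl=P[m&(z>.02)&(z<.14)]
    c=np.median(pl[pl[:,2]>.09],0); q=pl[pl[:,2]>.03]; q=q[abs(q[:,0]-c[0])<.025]
    k=np.polyfit(q[:,1],q[:,0],1); res=q[:,0]-np.polyval(k,q[:,1]); q=q[abs(res)<.008]; k=np.polyfit(q[:,1],q[:,0],1)
    print("plate n",len(q),"mean",q.mean(0),"yaw",-np.arctan(k[0]),"ylim",q[:,1].min(),q[:,1].max(),"zmax",q[:,2].max(),"rect",rect_fit(q))
    ft=P[m&(z>.004)&(z<.012)]; print("foot",len(ft),rect_fit(ft) if len(ft)>5 else "")
    for nm,cx,cy,ch in(("green",.6,.315,1),("red",.64,.11,2)):
        m=(abs(x-cx)<.16)&(abs(y-cy)<.1)&(z>.008)&(z<.2)
        base=P[m&(z<.02)&(im[...,ch]>1.4*im[...,0])]
        r=least_squares(lambda p:np.clip(np.hypot(base[:,0]-p[0],base[:,1]-p[1])-.055,0,None).sum()*0+np.clip(np.hypot(*(cv2.convexHull(base[:,:2].astype(np.float32)).reshape(-1,2)-p).T)-.055,-.01,.01),np.median(base[:,:2],0))
        up=P[m&(z>.03)]; col=im[m&(z>.03)]
        post=up[(up[:,2]<.135)]
        dd=np.hypot(*(up[:,:2]-r.x).T); pg=up[(dd>.03)&(up[:,2]>.14)]
        v=np.linalg.svd(pg-pg.mean(0))[2][0]
        print(nm,"base",r.x,"post med",np.median(post,0),"peg n",len(pg),"mean",pg.mean(0),"dir",v,"yaw",np.arctan(v[1]/v[0]),"far",pg[np.argmax(np.hypot(*(pg[:,:2]-r.x).T))])
E
python3 fit.py
```

```text
== scene
plate n 404 mean [ 0.49906803 -0.31355388  0.08386029] yaw -0.02302417697596074 ylim -0.3491862946541393 -0.2834398267050854 zmax 0.13132871832778947 rect ((0.49775004386901855, -0.31632402539253235), 0.06581974774599075, 0.010556594468653202, 87.84484100341797)
foot 186 ((0.48560965061187744, -0.3138970136642456), 0.09941402822732925, 0.14212530851364136, 82.71500396728516)
green base [0.58911905 0.31239821] post med [0.59440488 0.31597009 0.08586344] peg n 174 mean [0.52865983 0.30262093 0.16959992] dir [ 0.95619638  0.15405267 -0.24891013] yaw 0.15973723558983097 far [0.49451926 0.29629559 0.17781562]
red base [0.6595828  0.10574911] post med [0.77599132 0.18193261 0.1047663 ] peg n 172 mean [0.59808614 0.11245324 0.16962736] dir [ 0.96303356 -0.08457566 -0.25576029] yaw -0.08759738354975927 far [0.56256979 0.11345526 0.17782312]
== top
plate n 79 mean [ 0.4989514  -0.30920134  0.1113412 ] yaw -0.05422633208238253 ylim -0.34522977359048973 -0.2851341376470414 zmax 0.13579095660064922 rect ((0.4990650415420532, -0.3153144419193268), 0.06010212004184723, 0.006374215241521597, 85.94241333007812)
foot 434 ((0.48142296075820923, -0.31459078192710876), 0.11863987147808075, 0.1345883458852768, 89.93170166015625)
green base [0.62284182 0.3161876 ] post med [0.58794929 0.30545079 0.07615816] peg n 219 mean [0.55447021 0.30485799 0.16939313] dir [-0.98300584 -0.15540251  0.09772197] yaw 0.15679151074760533 far [0.49375838 0.29479311 0.17682155]
red base [0.66002142 0.10664144] post med [0.76832691 0.16784525 0.11791792] peg n 97 mean [0.59730243 0.11149513 0.17158949] dir [-0.96420674  0.08469566  0.25126082] yaw -0.08761484670518548 far [0.5653278  0.11560673 0.17988383]
```

>>> {"api": "drive_tool", "payload": {
  "increments": [
    [0.04, 0.03, 0, 0.15],
    [0.08, 0.06, 0, 0.3],
    [0.12, 0.09, 0, 0.45],
    [0.16, 0.11, 0, 0.6],
    [0.2, 0.135, 0, 0.75]
  ],
  "jaw": 1,
  "force": 40
}}

```text
clock: 0.78
position: [0.3449, -0.4208, 0.2392]
orientation: [0.876, 0.483, -0.0, -0.0]
wrist_force: [0.2, -0.3, -0.1]
gripper_width: 0.0854
grasp_force: 0.0
```

>>> {"api": "drive_tool", "payload": {
  "increments": [
    [0.04, 0.03, 0, 0.13],
    [0.08, 0.06, 0, 0.26],
    [0.12, 0.085, 0, 0.39],
    [0.153, 0.106, 0, 0.53],
    [0.153, 0.106, 0, 0.53]
  ]
}}

```text
clock: 1.4
position: [0.4984, -0.3138, 0.2388]
orientation: [0.719, 0.695, 0.0, -0.0]
wrist_force: [0.3, 0.2, -0.2]
gripper_width: 0.0854
grasp_force: 0.0
```

Run:
```python
from h import *
s=vision.snapshot("wrist"); P=cloud(s); cv2.imwrite("pics/w1.png",s["img"]); st=status.read_state(); print(st["position"],st["orientation"],s["position"])
x,y,z=np.moveaxis(P,-1,0)
t=P[(abs(x-.49)<.07)&(abs(y+.315)<.05)&(z>.122)&(z<.14)]
print(len(t)); c,wh,a=cv2.minAreaRect(t[:,:2].astype(np.float32)); print(c,wh,a,np.median(t,0))
f=P[(abs(x-.47)<.06)&(abs(y+.315)<.05)&(z>.0045)&(z<.03)]
print(len(f),cv2.minAreaRect(f[:,:2].astype(np.float32)),np.median(f,0))
```

```text
[ 0.49727094 -0.31479518  0.23874864] [ 7.19954823e-01  6.94020738e-01 -1.56161362e-04 -4.92985433e-04] [ 0.5003915  -0.23981389  0.37505027]
524
(0.49609583616256714, -0.3161758780479431) (0.05956869572401047, 0.005798687227070332) 87.78755950927734 [ 0.49595532 -0.31275327  0.13135225]
2161 ((0.46893006563186646, -0.30893272161483765), (0.07358955591917038, 0.06017334759235382), 86.50038146972656) [ 0.46554534 -0.3126076   0.00862261]
```

View pics/w1.png

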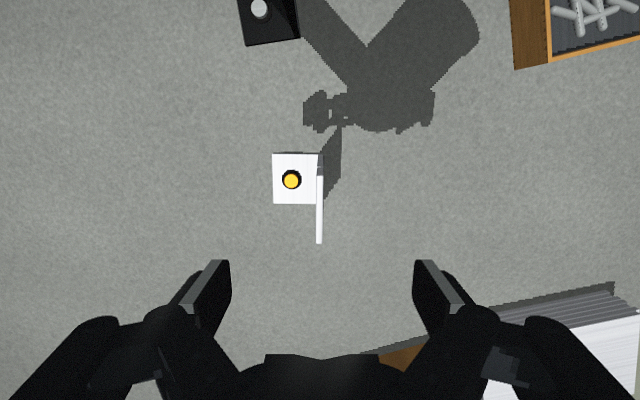

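The wrist view shows the plate at (320,210), centred between the fingers, with the foot and brass bolt at (290,180). I'll descend and grip.

>>> {"api": "drive_tool", "payload": {
  "increments": [
    [-0.001, -0.001, -0.03, 0],
    [-0.001, -0.001, -0.06, 0],
    [-0.001, -0.001, -0.09, 0],
    [-0.001, -0.001, -0.115, 0],
    [-0.001, -0.001, -0.131, 0]
  ]
}}

```text
clock: 2.08
position: [0.4943, -0.3172, 0.1068]
orientation: [0.721, 0.693, -0.0, -0.001]
wrist_force: [0.9, 0.1, -0.1]
gripper_width: 0.0856
grasp_force: 0.0
```

>>> {"api": "drive_tool", "payload": {
  "increments": [
    [0, 0, 0, 0],
    [0, 0, 0, 0],
    [0, 0, 0, 0],
    [0, 0, 0, 0],
    [0, 0, 0, 0]
  ],
  "jaw": 0,
  "force": 40
}}

```text
clock: 2.7
position: [0.4963, -0.317, 0.109]
orientation: [0.72, 0.694, 0.0, 0.001]
wrist_force: [0.1, -0.7, 2.1]
gripper_width: 0.0053
grasp_force: 43.5
```

>>> {"api": "drive_tool", "payload": {
  "increments": [
    [0, 0, 0, 0],
    [0, 0, 0, 0],
    [0, 0, 0, 0],
    [0, 0, 0, 0],
    [0, 0, 0, 0]
  ]
}}

```text
clock: 3.32
position: [0.4963, -0.317, 0.1089]
orientation: [0.72, 0.694, 0.0, 0.001]
wrist_force: [1.4, 0.7, 4.9]
gripper_width: 0.0051
grasp_force: 44.0
```

>>> {"api": "drive_tool", "payload": {
  "increments": [
    [0, 0, 0.03, 0],
    [0, 0, 0.07, 0],
    [0, 0, 0.11, 0],
    [0, 0, 0.15, 0],
    [0, 0, 0.18, 0]
  ]
}}

```text
clock: 3.95
position: [0.4956, -0.3166, 0.2892]
orientation: [0.72, 0.694, -0.0, -0.0]
wrist_force: [-0.1, -0.1, -2.4]
gripper_width: 0.0051
grasp_force: 42.9
```

>>> {"api": "drive_tool", "payload": {
  "increments": [
    [-0.02, 0.02, 0, 0.02],
    [-0.04, 0.06, 0, 0.04],
    [-0.06, 0.1, 0, 0.06],
    [-0.08, 0.15, 0, 0.08],
    [-0.09, 0.2, 0, 0.1]
  ]
}}

```text
clock: 4.58
position: [0.4043, -0.1152, 0.2872]
orientation: [0.685, 0.728, -0.0, -0.001]
wrist_force: [1.0, -0.0, -0.9]
gripper_width: 0.0052
grasp_force: 42.9
```

>>> {"api": "drive_tool", "payload": {
  "increments": [
    [0, 0.05, 0, 0.02],
    [0, 0.1, 0, 0.04],
    [0, 0.15, 0, 0.06],
    [0, 0.2, 0, 0.08],
    [0, 0.25, 0, 0.1]
  ]
}}

```text
clock: 5.2
position: [0.405, 0.1348, 0.2876]
orientation: [0.647, 0.762, -0.0, -0.0]
wrist_force: [1.8, -0.5, -1.7]
gripper_width: 0.0053
grasp_force: 42.9
```

>>> {"api": "drive_tool", "payload": {
  "increments": [
    [0.01, 0.04, 0, 0],
    [0.02, 0.08, 0, 0],
    [0.03, 0.12, 0, 0],
    [0.04, 0.15, 0, 0],
    [0.04, 0.15, 0, 0]
  ]
}}

```text
clock: 5.82
position: [0.4453, 0.2846, 0.2869]
orientation: [0.647, 0.763, -0.001, -0.001]
wrist_force: [0.6, -0.3, -1.1]
gripper_width: 0.0054
grasp_force: 42.9
```

Run:
```python
from h import *
st=status.read_state(); print(st["position"],Rotation.from_quat(st["orientation"]).as_matrix()[:,1:],st["wrist_force"],st["grasp_force"])
for n in("scene","top"):
    s=vision.snapshot(n); P=cloud(s); np.savez(n+"1.npz",P=P,img=s["img"])
    x,y,z=np.moveaxis(P,-1,0)
    m=(abs(x-.45)<.10)&(abs(y-.29)<.06)&(z>.16)&(z<.34)
    if n=="scene":
        v,u=np.where(m); cv2.imwrite("pics/s1.png",cv2.resize(s["img"][160:340,360:540],None,fx=3,fy=3))
    for nm,lo,hi in(("peg",.165,.19),("post",.1,.175),("disc",.13,.17)):
        xs=.49 if nm=="peg" else .575; xe=.56 if nm=="peg" else .62
        q=P[(x>xs)&(x<xe)&(abs(y-.31)<.03)&(z>lo)&(z<hi)]
        if len(q): print(n,nm,len(q),q.min(0),q.max(0),q.mean(0), np.polyfit(q[:,0],q[:,1],1) if nm=="peg" else "")
    q=P[(x>.40)&(x<.475)&(abs(y-.285)<.06)&(z>.2)&(z<.285)]
    if len(q)>20: print(n,"plate",len(q),q.min(0),q.max(0),np.median(q,0),-np.arctan(np.polyfit(q[:,1],q[:,0],1)[0]))
```

```text
[0.44534535 0.28455567 0.28690177] [[ 9.86505307e-01 -2.28886336e-03]
 [ 1.63712016e-01 -7.32384129e-04]
 [-2.37788280e-03 -9.99997112e-01]] [ 0.58067688 -0.33013748 -1.05663371] 42.91010141372681
scene peg 134 [0.49313419 0.29326781 0.16519841] [0.55579191 0.31112265 0.17978871] [0.5229035  0.30168895 0.17157089] [0.14699885 0.22482274]
scene post 367 [0.57505319 0.2937591  0.10072992] [0.5989273  0.32870866 0.17494163] [0.58939194 0.31517926 0.1425431 ] 
scene disc 249 [0.57505319 0.2937591  0.13004047] [0.5989273  0.32870866 0.16960286] [0.58758914 0.31512484 0.15154598] 
scene plate 1018 [0.43624542 0.25387072 0.20002112] [0.46023822 0.31495652 0.28485478] [0.44856315 0.28589855 0.23729696] 0.16807697246123549
top peg 89 [0.49376941 0.2918524  0.16509849] [0.55778267 0.30752983 0.18355401] [0.52255213 0.29970861 0.1729405 ] [0.17723991 0.20709152]
top post 75 [0.57548949 0.29315338 0.10137652] [0.59665927 0.32492666 0.17438022] [0.58419648 0.30513172 0.15347384] 
top disc 46 [0.57575783 0.29315338 0.13657431] [0.59665927 0.32492666 0.16990745] [0.58348251 0.30414056 0.15915252] 
top plate 37 [0.44028845 0.25228445 0.20432322] [0.45557209 0.28614675 0.28494806] [0.45054757 0.25361677 0.23477114] 0.09942267465186312
```

View pics/s1.png

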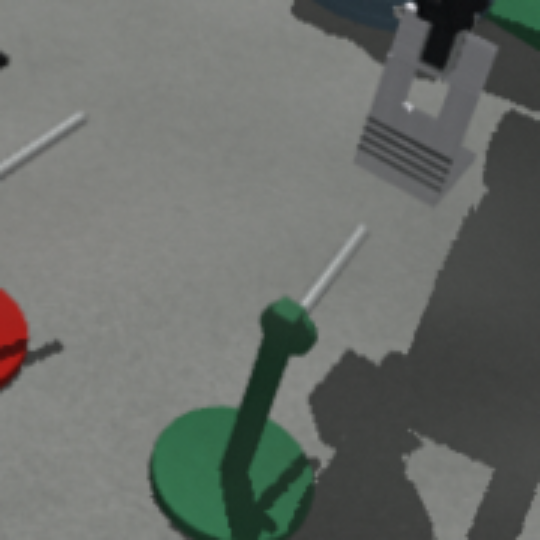

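The crop shows the bracket held upright with its slot at (430,95), and the peg tip at (362,230), clear of it. I'll align to the peg axis and then thread it on.

>>> {"api": "drive_tool", "payload": {
  "increments": [
    [0, 0.003, -0.015, 0],
    [0, 0.003, -0.03, 0],
    [0, 0.003, -0.045, 0],
    [0, 0.003, -0.06, 0],
    [0, 0.003, -0.066, 0]
  ]
}}

```text
clock: 6.55
position: [0.4452, 0.2859, 0.2206]
orientation: [0.648, 0.762, -0.001, -0.001]
wrist_force: [1.1, -0.2, -1.5]
gripper_width: 0.0053
grasp_force: 42.9
```

>>> {"api": "drive_tool", "payload": {
  "increments": [
    [0.01, 0.0016, -0.003, 0],
    [0.02, 0.0032, -0.0055, 0],
    [0.03, 0.0048, -0.008, 0],
    [0.035, 0.0056, -0.0095, 0],
    [0.035, 0.0056, -0.0095, 0]
  ]
}}

```text
clock: 7.18
position: [0.4811, 0.2918, 0.2126]
orientation: [0.648, 0.762, -0.0, -0.0]
wrist_force: [0.4, -0.1, -1.8]
gripper_width: 0.0052
grasp_force: 42.9
```

Run:
```python
from h import *
st=status.read_state(); print(st["position"],st["wrist_force"])
a=vision.snapshot("scene")["img"][190:320,390:520]; b=vision.snapshot("top")["img"][180:280,150:280]
cv2.imwrite("pics/s2.png",np.hstack([cv2.resize(a,(500,500),interpolation=2)]))
```

```text
[0.48114634 0.29182542 0.21258547] [ 0.39780057 -0.06650505 -1.81259216]
```

View pics/s2.png

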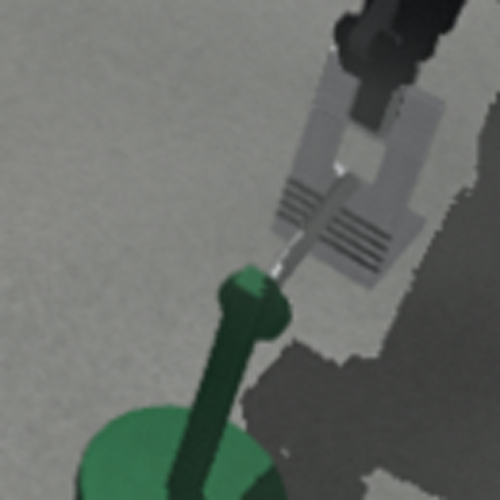

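The peg tip at (350,178) is just in front of the slot (357,150), in line with it. I'll advance along the peg axis.

>>> {"api": "drive_tool", "payload": {
  "increments": [
    [0.006, 0.002, -0.003, 0],
    [0.012, 0.003, -0.005, 0],
    [0.018, 0.004, -0.0065, 0],
    [0.024, 0.005, -0.008, 0],
    [0.024, 0.005, -0.008, 0]
  ]
}}

```text
clock: 7.9
position: [0.5053, 0.2968, 0.2046]
orientation: [0.648, 0.762, -0.0, -0.0]
wrist_force: [-0.7, -0.3, -2.1]
gripper_width: 0.0055
grasp_force: 42.9
```

Run:
```python
from h import *
st=status.read_state(); print(st["position"],st["wrist_force"])
a=vision.snapshot("scene")["img"][190:290,410:510]; b=vision.snapshot("top")["img"][180:280,150:250]
cv2.imwrite("pics/s3.png",np.hstack([cv2.resize(i,(400,400),interpolation=2) for i in(a,b)]))
```

```text
[0.50525685 0.29682544 0.20455742] [-0.73711391 -0.27508956 -2.08222687]
```

View pics/s3.png

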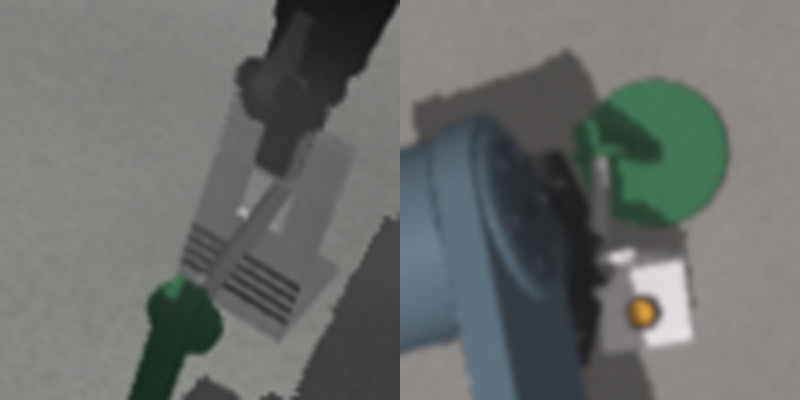

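The peg now runs through the slot, at (285,180) in the left crop, and there is no contact force. I'll continue to the hanging point and lower.

>>> {"api": "drive_tool", "payload": {
  "increments": [
    [0.008, 0.0013, -0.002, 0],
    [0.016, 0.0026, -0.004, 0],
    [0.024, 0.004, -0.006, 0],
    [0.03, 0.005, -0.008, 0],
    [0.03, 0.005, -0.008, 0]
  ]
}}

```text
clock: 8.62
position: [0.5351, 0.3018, 0.1964]
orientation: [0.648, 0.762, -0.0, -0.0]
wrist_force: [1.0, 0.0, -2.6]
gripper_width: 0.0056
grasp_force: 42.9
```

>>> {"api": "drive_tool", "payload": {
  "increments": [
    [0, 0, -0.002, 0],
    [0, 0, -0.004, 0],
    [0, 0, -0.006, 0],
    [0, 0, -0.007, 0],
    [0, 0, -0.007, 0]
  ]
}}

```text
clock: 9.25
position: [0.5347, 0.3019, 0.1897]
orientation: [0.648, 0.762, -0.0, -0.0]
wrist_force: [0.2, -0.4, -1.4]
gripper_width: 0.0054
grasp_force: 43.0
```

>>> {"api": "drive_tool", "payload": {
  "increments": [
    [0, 0, -0.001, 0],
    [0, 0, -0.001, 0],
    [0, 0, -0.002, 0],
    [0, 0, -0.002, 0],
    [0, 0, -0.002, 0]
  ]
}}

```text
clock: 9.88
position: [0.5348, 0.3019, 0.1878]
orientation: [0.648, 0.762, -0.0, 0.0]
wrist_force: [0.1, -1.0, -1.8]
gripper_width: 0.0053
grasp_force: 43.0
```

>>> {"api": "drive_tool", "payload": {
  "increments": [
    [0, 0, 0, 0],
    [0, 0, -0.001, 0],
    [0, 0, -0.001, 0],
    [0, 0, -0.001, 0],
    [0, 0, -0.001, 0]
  ]
}}

```text
clock: 10.5
position: [0.5348, 0.3019, 0.1868]
orientation: [0.648, 0.762, 0.0, -0.0]
wrist_force: [-0.2, 0.5, -1.4]
gripper_width: 0.0051
grasp_force: 43.0
```

>>> {"api": "drive_tool", "payload": {
  "increments": [
    [0, 0, -0.001, 0],
    [0, 0, -0.001, 0],
    [0, 0, -0.001, 0],
    [0, 0, -0.001, 0],
    [0, 0, -0.001, 0]
  ]
}}

```text
clock: 11.12
position: [0.535, 0.3019, 0.1862]
orientation: [0.648, 0.762, 0.0, 0.0]
wrist_force: [-1.9, -0.5, 4.8]
gripper_width: 0.0051
grasp_force: 43.9
```

>>> {"api": "drive_tool", "payload": {
  "increments": [
    [0, 0, -0.001, 0],
    [0, 0, -0.001, 0],
    [0, 0, -0.001, 0],
    [0, 0, -0.001, 0],
    [0, 0, -0.001, 0]
  ]
}}

```text
clock: 11.75
position: [0.5351, 0.3019, 0.1859]
orientation: [0.648, 0.762, 0.0, 0.0]
wrist_force: [-3.8, -1.7, 10.0]
gripper_width: 0.0051
grasp_force: 44.8
```

Run:
```python
from h import *
st=status.read_state(); print(st["position"],st["wrist_force"],st["moment"])
s=vision.snapshot("scene");P=cloud(s); a=s["img"][190:290,410:510]
x,y,z=np.moveaxis(P,-1,0)
m=(abs(x-.538)<.02)&(abs(y-.3)<.04)&(z>.05)&(z<.2); print(np.round(P[m][:,2].min(),4),P[m].mean(0))
cv2.imwrite("pics/s4.png",cv2.resize(a,(500,500),interpolation=2))
```

```text
[0.53505557 0.30193912 0.18593527] [-3.78966185 -1.6699599  10.04940366] [-2.54904776e-01  6.87259809e-01 -6.27463167e-04]
0.0761 [0.53877737 0.30706269 0.14832645]
```

View pics/s4.png

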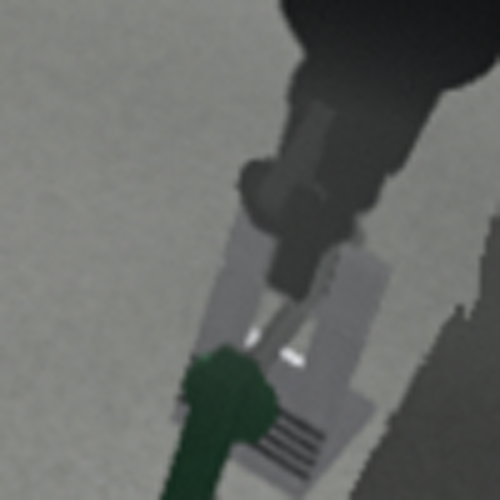

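Contact came at the predicted height. I'll take off the preload and open gradually, so the bracket settles between the pads.

>>> {"api": "drive_tool", "payload": {
  "increments": [
    [0, 0, 0.001, 0],
    [0, 0, 0.0015, 0],
    [0, 0, 0.0015, 0],
    [0, 0, 0.0015, 0],
    [0, 0, 0.0015, 0]
  ],
  "force": 20
}}

```text
clock: 12.42
position: [0.5349, 0.3019, 0.1863]
orientation: [0.648, 0.762, 0.0, 0.0]
wrist_force: [-0.4, 0.3, 3.6]
gripper_width: 0.0053
grasp_force: 43.7
```

>>> {"api": "drive_tool", "payload": {
  "increments": [
    [0, 0, 0, 0],
    [0, 0, 0, 0],
    [0, 0, 0, 0],
    [0, 0, 0, 0],
    [0, 0, 0, 0]
  ],
  "jaw": 0.09
}}

```text
clock: 13.05
position: [0.5347, 0.3018, 0.1861]
orientation: [0.648, 0.762, -0.0, -0.0]
wrist_force: [0.1, 0.6, -0.9]
gripper_width: 0.0077
grasp_force: 0.8
```

>>> {"api": "drive_tool", "payload": {
  "increments": [
    [0, 0, 0, 0],
    [0, 0, 0, 0],
    [0, 0, 0, 0],
    [0, 0, 0, 0],
    [0, 0, 0, 0]
  ],
  "jaw": 0.13
}}

```text
clock: 13.68
position: [0.5348, 0.3019, 0.1863]
orientation: [0.648, 0.762, 0.0, 0.0]
wrist_force: [-0.7, -0.3, -0.5]
gripper_width: 0.0109
grasp_force: 0.1
```

>>> {"api": "drive_tool", "payload": {
  "increments": [
    [0, 0, 0, 0],
    [0, 0, 0, 0],
    [0, 0, 0, 0],
    [0, 0, 0, 0],
    [0, 0, 0, 0]
  ],
  "jaw": 0.18
}}

```text
clock: 14.3
position: [0.5348, 0.3019, 0.1863]
orientation: [0.648, 0.762, -0.0, -0.0]
wrist_force: [-0.7, -0.2, -0.3]
gripper_width: 0.0158
grasp_force: 0.0
```

>>> {"api": "drive_tool", "payload": {
  "increments": [
    [0, 0, 0, 0],
    [0, 0, 0, 0],
    [0, 0, 0, 0],
    [0, 0, 0, 0],
    [0, 0, 0, 0]
  ],
  "jaw": 0.26
}}

```text
clock: 14.92
position: [0.5348, 0.3018, 0.1863]
orientation: [0.648, 0.762, -0.0, -0.0]
wrist_force: [0.1, -0.3, 0.3]
gripper_width: 0.0222
grasp_force: 0.0
```

>>> {"api": "drive_tool", "payload": {
  "increments": [
    [0, 0, 0, 0],
    [0, 0, 0, 0],
    [0, 0, 0, 0],
    [0, 0, 0, 0],
    [0, 0, 0, 0]
  ],
  "jaw": 0.36
}}

```text
clock: 15.55
position: [0.5348, 0.3019, 0.1863]
orientation: [0.648, 0.762, 0.0, 0.0]
wrist_force: [-0.7, -0.1, 0.2]
gripper_width: 0.0305
grasp_force: 0.0
```

```bash
cat > chk.py <<'E'
from h import *
import sys
st=status.read_state(); print(st["clock"],st["position"],st["wrist_force"],st["gripper_width"])
for n in("scene",):
    s=vision.snapshot(n);P=cloud(s)
    x,y,z=np.moveaxis(P,-1,0)
    m=(abs(x-.53)<.035)&(abs(y-.29)<.035)&(z>.04)&(z<.205)
    v,u=np.where(m)
    for lo in np.arange(.05,.21,.02):
        q=P[m&(z>=lo)&(z<lo+.02)]
        if len(q): print(round(lo+.01,3),len(q),np.round(np.median(q,0),4),np.round(q.min(0)[:2],3),np.round(q.max(0)[:2],3))
    cv2.imwrite(f"pics/{sys.argv[1]}.png",cv2.resize(s["img"][180:300,400:520],(600,600),interpolation=2))
E
python3 chk.py s5
```

```text
15.55 [0.53484739 0.30187111 0.18628236] [-0.68743937 -0.08173757  0.18759928] 0.030489027943688907
0.08 93 [0.5537 0.3155 0.0827] [0.496 0.276] [0.561 0.325]
0.1 106 [0.5529 0.3115 0.0989] [0.548 0.276] [0.56  0.324]
0.12 62 [0.548  0.3189 0.1199] [0.543 0.275] [0.557 0.325]
0.14 134 [0.5454 0.3083 0.1397] [0.539 0.273] [0.552 0.325]
0.16 194 [0.5449 0.3051 0.1618] [0.533 0.273] [0.563 0.325]
0.18 150 [0.5389 0.3123 0.1802] [0.533 0.272] [0.564 0.325]
0.2 143 [0.5346 0.312  0.1976] [0.514 0.293] [0.565 0.325]
```

View pics/s5.png

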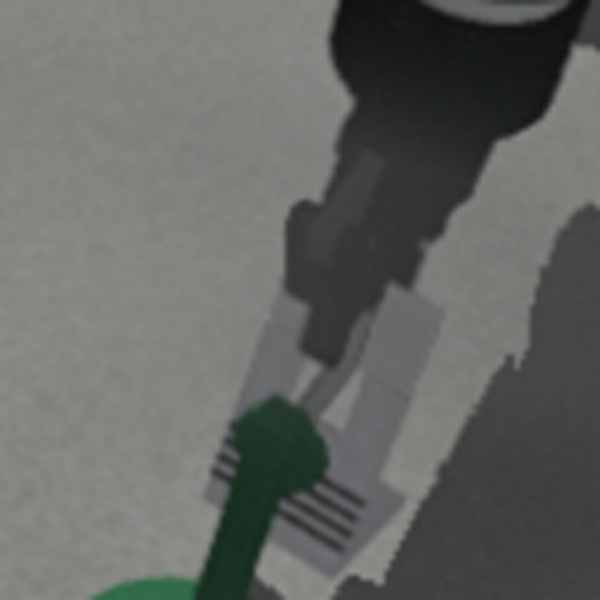

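The bracket hangs on the peg with the slot top at about (330,370), tilted roughly 10° by its own centre of mass, and touches neither pad. I'll withdraw straight up.

>>> {"api": "drive_tool", "payload": {
  "increments": [
    [0, 0, 0.008, 0],
    [0, 0, 0.018, 0],
    [0, 0, 0.03, 0],
    [0, 0, 0.045, 0],
    [0, 0, 0.06, 0]
  ]
}}

```text
clock: 16.23
position: [0.535, 0.3019, 0.2478]
orientation: [0.648, 0.762, 0.0, 0.0]
wrist_force: [-0.5, -0.1, 0.5]
gripper_width: 0.0307
grasp_force: 0.0
```

>>> {"api": "drive_tool", "payload": {
  "increments": [
    [0, 0, 0.03, 0],
    [0, 0, 0.06, 0],
    [-0.03, -0.02, 0.08, 0],
    [-0.06, -0.04, 0.1, 0],
    [-0.06, -0.04, 0.1, 0]
  ]
}}

```text
clock: 16.85
position: [0.4744, 0.2615, 0.3497]
orientation: [0.648, 0.762, 0.002, 0.001]
wrist_force: [0.1, 0.8, 0.6]
gripper_width: 0.0306
grasp_force: 0.0
```

>>> {"api": "drive_tool", "payload": {
  "increments": [
    [-0.02, -0.04, 0, 0],
    [-0.04, -0.08, 0, 0],
    [-0.06, -0.12, 0, 0],
    [-0.08, -0.16, 0, 0],
    [-0.08, -0.16, 0, 0]
  ]
}}

```text
clock: 17.48
position: [0.3946, 0.1002, 0.3466]
orientation: [0.649, 0.761, 0.0, 0.0]
wrist_force: [0.2, 0.7, -0.0]
gripper_width: 0.0307
grasp_force: 0.0
```

>>> {"api": "drive_tool", "payload": {
  "increments": [
    [0, 0, 0, 0],
    [0, 0, 0, 0],
    [0, 0, 0, 0],
    [0, 0, 0, 0],
    [0, 0, 0, 0]
  ]
}}

```text
clock: 18.1
position: [0.3948, 0.1021, 0.3462]
orientation: [0.647, 0.762, -0.0, -0.0]
wrist_force: [0.5, 0.3, 0.0]
gripper_width: 0.031
grasp_force: 0.0
```

```bash
python3 chk.py s6
```

```text
18.1 [0.39484428 0.10211051 0.34620195] [0.48428355 0.28531634 0.03736971] 0.031014164570396647
0.08 91 [0.5539 0.3144 0.083 ] [0.495 0.278] [0.561 0.325]
0.1 107 [0.5526 0.3124 0.0987] [0.547 0.276] [0.558 0.325]
0.12 61 [0.5479 0.319  0.12  ] [0.543 0.275] [0.557 0.325]
0.14 132 [0.5453 0.3058 0.1397] [0.539 0.274] [0.553 0.325]
0.16 211 [0.5449 0.3048 0.1621] [0.533 0.273] [0.564 0.325]
0.18 274 [0.5396 0.2983 0.1802] [0.496 0.273] [0.548 0.325]
0.2 216 [0.5367 0.2982 0.1982] [0.53  0.272] [0.543 0.325]
```

>>> {"api": "drive_tool", "payload": {
  "increments": [
    [0, 0, 0, 0],
    [0, 0, 0, 0],
    [0, 0, 0, 0],
    [0, 0, 0, 0],
    [0, 0, 0, 0]
  ]
}}

```text
clock: 18.77
position: [0.3948, 0.1018, 0.3463]
orientation: [0.648, 0.762, 0.0, 0.0]
wrist_force: [-0.1, -0.2, -0.5]
gripper_width: 0.0309
grasp_force: 0.0
```

```bash
python3 chk.py s7
```

```text
18.775 [0.39482315 0.10183493 0.34627912] [-0.07835979 -0.20679489 -0.49793799] 0.030854213057033408
0.08 93 [0.5534 0.3144 0.0825] [0.495 0.277] [0.561 0.325]
0.1 108 [0.5528 0.3124 0.1   ] [0.547 0.276] [0.56  0.325]
0.12 61 [0.5478 0.3191 0.1198] [0.542 0.275] [0.557 0.325]
0.14 127 [0.5453 0.3064 0.1394] [0.538 0.274] [0.552 0.325]
0.16 209 [0.5445 0.3042 0.1622] [0.532 0.273] [0.564 0.325]
0.18 263 [0.5395 0.2988 0.1804] [0.497 0.272] [0.546 0.325]
0.2 220 [0.5364 0.2983 0.1977] [0.528 0.271] [0.543 0.325]
```

View pics/s7.png

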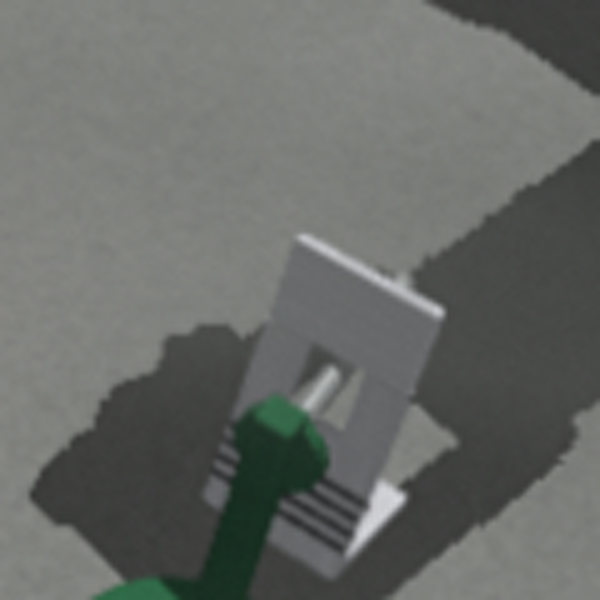

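The bracket hangs still on the peg, with the slot at (335,370) and the foot at the bottom (385,510). The arm is well clear of it.

```bash
python3 -c "
from station import robot
print(robot.close_job())"
```

```text
the job is handed in; nothing more can be done
None
```

The aluminium bracket hangs still by its slot on the green stand's peg, foot at the bottom and tilted about 10° by its own weight; the gripper has let go and is clear, nothing else was touched, and the job was handed in at about 19 s.

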